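# Pop the round bit drum out of the toolbox lid and stand it in the tray

### The arm

A 6-joint arm with a two-finger parallel gripper is mounted at the origin on the work surface. World frame = base frame: x ahead of the robot, y to its left, z up, the work surface at z = 0. Lengths are in m, angles in degrees, forces in N, time in s.
With the tool pointing down it reaches from about 0.275 to 0.775 m from the base axis. Payload 14.6 kg.
Tool frame: the origin (TCP) lies on the mounting face of the last link; the fingertips stand 173 mm ahead of it and the grasp point (between the pads) lies 155 mm ahead of it; z points along the fingers, y is the direction in which the jaws open and shut (so a half turn about z gives the same grasp; the last joint's range is limited). The gripper opens to 85 mm and grips with 20 to 120 N. Pads are 22 mm wide; open, the fingers measure 114 mm over their backs; the gripper's body (76 mm by 85 mm) begins 54 mm behind the grasp point. The pads swing forward as they close: fully open they stand 13 mm farther back than shut.
Start: joints at [58.596, 15.075, -2.767, 72.158, 0, 81.102], TCP at [0.201, 0.485, 0.405] pointing down, gripper open.
Joint ranges: [-151.79, 151.79], [-50.71, 97.33], [-67.44, 78.34], [-121.81, 120.89], [-77.56, 73.72], [-180, 180]. Speed limits (degrees/s): [108.29, 108.29, 147.25, 159.86, 180, 180].

### API

Orientations are given as a 3x3 rotation matrix whose columns are the frame's x, y, z axes.
In Python, from cell import move_to, move_linear, movej, set_gripper, hold, inverse_kinematics, sense, get_image, calibration, Unreachable, sign_off, recognise, spot_point gives the robot as it stands. Calls block until the motion is done:
- move_to(position, orientation): joint-space move of the TCP to a pose.
- move_linear(position, orientation=None, rate=0.15): straight line of the TCP; orientation=None keeps the orientation; rate is the mean speed in m/s.
- movej(angles): joint-space move.
- set_gripper(opening, newtons=None): finger opening in m; newtons is the grip in N (None keeps the last); returns when the fingers have stopped.
- hold(seconds).
- inverse_kinematics(position, orientation): joint angles nearest the present ones, or None.
- sense(): the state.
- get_image(name): name is "scene" or "top" or "wrist"; returns the picture (420x560x3 uint8, red, green, blue); there is no depth.
- calibration(name): a dict with "camera_matrix" (3x3 intrinsics, pixels), "dist_coeffs" ([k1, k2, p1, p2, k3] as OpenCV has them; the pictures are not rectified), "view" (4x4, takes a point from world to camera coordinates). Camera axes: x right, y down, z forward; pixel columns grow to the right and rows downward; lengths in m; the calibration is good to about 2 mm. A picture is of the moment at which its call begins: read the wrist's pose just before it. calibration takes no time and is no camera call; for the wrist camera it gives the pose at the moment of the call.
A pose or a line that the arm cannot do raises Unreachable and nothing moves.
- sign_off(): hands the job in, once; it reports no verdict.
Trained networks look in the newest picture that a camera, given by its name, has taken for a name from the list of things; names that differ only in an ending like _2 or _b are one class to them, and where a whole thing is asked for, a point or a joint stands for the part that bears it (a point fixed in the world has none). Each returns a list of dicts, best first, with "confidence" (0 to 1); they miss things now and then, are a little off and sometimes report something else, mostly with a low value. They report only what shows in the picture. A call takes as long as a camera call.
- recognise(thing, camera): "box" ([left, top, right, bottom] in pixels, round what is visible of it).
- spot_point(thing, camera): "centre" ([column, row] in pixels: a listed point, or the origin of a listed thing).
The state is a dict: "t": time; "joints": joint angles; "joint_vel": joint speeds; "tau": joint torques, N m; "ee_pos": TCP position; "eef_rot": TCP orientation; "ft_force": force on the tool from outside, world axes, zero at the start; "ft_torque": the same for the moment, N m; "finger_gap": finger opening in m.
Only numpy, scipy, OpenCV 4.12 (cv2) and the standard library are available. Lean on these libraries where they do the work, as an engineer would, in place of code of your own. Each camera call takes 0.05 s, during which the arm holds its last target. There are 200 camera calls.

### The job

The lid of the black toolbox holds three grey plastic bit cases in push-to-release pockets. Press the round one down until it releases and springs up, then take it out and stand it upright in the shallow steel tray, setting it down rather than dropping it. Leave the square and the oblong case latched in their pockets.

Things in the scene. Friction and masses are not known exactly. Their poses are not given: they have to be found in the camera images.
- drum: Round grey plastic bit case, 44 mm across, 52 mm tall, 0.12 kg; top 8 mm bevelled to a flat 34 mm wide. Origin: centre of underside, z up. Stands loose (2 mm play) in a lid pocket, top 8 mm above the lid. Pressed 5 to 7 mm down (about 6 N; hard stop at 8) it unlatches for good; as the finger lifts, a spring raises it to 24 mm above its start within 0.5 s. Nothing else holds it. May be in any of the pockets.
- square_case: Bystander in the same lid: square grey bit case 38 x 38 mm, 52 mm tall, top 8 mm above the lid. Origin: centre of underside, z up; x across the row of pockets, y along it. Pressing would release it. The black toolbox is 330 mm along the row, 190 mm across, its flat lid top 130 mm above the bench; its three pockets lie in a row, 92 mm centre to centre.
- oblong_case: Bystander in the same lid: oblong grey bit case, 60 mm along its x (across the row), 26 mm along its y, 52 mm tall, top 8 mm above the lid. Origin: centre of underside, z up. Pressing would release it.
- tray: Shallow open steel tray lying loose on the bench, 140 mm along its x, 170 mm along its y, 22 mm tall, walls and floor 3 mm thick, empty, 0.8 kg. Origin: centre of underside, z up.

How it is judged:
By the outcome, as a careful person would: the job done as asked, in the order asked, and still so for the second after the job is handed in, with the robot touching nothing.
It also fails if it takes over 45 s, if anything falls off the work surface, if the arm or the gripper's body presses on something with over 40 N, if the wrist force passes 120 N, or if a joint passes its speed limit or range.

## Working session

There is one attempt and no reset: what is moved stays moved. The work goes in short steps, each a Python script; the robot and the scene stay as the last script left them, time stands still between calls to the robot, and variables do not carry over. Pictures are saved under pics/ and viewed, about 8 in all and at most 12, crops included, and the job is handed in when it is done.

```bash
mkdir -p pics; ls; cat > h.py <<'E'
import numpy as np, cv2
from cell import *
def snap(cam,fn=None):
    c=calibration(cam); im=get_image(cam)
    if fn: cv2.imwrite('pics/'+fn,im[:,:,::-1])
    return im,c
def ray(c,px,z):
    K=np.array(c['camera_matrix'],float);d=np.array(c['dist_coeffs'],float);V=np.array(c['view'],float)
    u=cv2.undistortPoints(np.array([[px]],float),K,d)[0,0]
    R=V[:3,:3];o=-R.T@V[:3,3];r=R.T@np.array([u[0],u[1],1.])
    return o+r*(z-o[2])/r[2]
def proj(c,P):
    V=np.array(c['view'],float)
    p,_=cv2.projectPoints(np.array(P,float).reshape(-1,3),cv2.Rodrigues(V[:3,:3])[0],V[:3,3],np.array(c['camera_matrix'],float),np.array(c['dist_coeffs'],float))
    return p[:,0]
E
python3 - <<'E'
from h import *
a=[]
for cam in ['scene','top','wrist']:
    im,c=snap(cam,cam+'0.png'); a.append(im)
    print(cam,np.round(np.linalg.inv(np.array(c['view'])),3).tolist(),c['camera_matrix'][0][0])
    for t in ['drum','square_case','oblong_case','tray']:
        z={'tray':0}.get(t,0.086)
        for r in spot_point(t,cam)[:2]: print(t,r,np.round(ray(c,r['centre'],z),3))
s=sense();print(s['t'],np.round(s['eef_rot'],3).tolist(),s['ft_force'])
E
```

```text
pics
scene [[-0.629, 0.528, -0.571, 1.053], [0.778, 0.413, -0.474, 0.478], [-0.014, -0.742, -0.67, 0.685], [0.0, 0.0, 0.0, 1.0]] 457.9452740055949
drum {'centre': [195.4, 180.6], 'confidence': 0.81} [ 0.581 -0.149  0.086]
square_case {'centre': [157.5, 169.7], 'confidence': 0.47} [ 0.606 -0.243  0.086]
oblong_case {'centre': [230.5, 193.2], 'confidence': 0.85} [ 0.566 -0.061  0.086]
tray {'centre': [402.1, 289.3], 'confidence': 0.67} [0.501 0.309 0.   ]
top [[0.02, -0.984, 0.177, 0.386], [-1.0, -0.02, -0.001, 0.072], [0.005, -0.177, -0.984, 0.869], [0.0, 0.0, 0.0, 1.0]] 421.5321730084931
drum {'centre': [400.8, 183.2], 'confidence': 0.65} [ 0.588 -0.16   0.086]
square_case {'centre': [444.4, 172.2], 'confidence': 0.96} [ 0.612 -0.247  0.086]
square_case {'centre': [164.6, 230.0], 'confidence': 0.68} [0.488 0.288 0.086]
oblong_case {'centre': [350.6, 196.2], 'confidence': 0.98} [ 0.56  -0.062  0.086]
tray {'centre': [164.5, 228.6], 'confidence': 0.64} [0.502 0.312 0.   ]
wrist [[0.382, 0.891, 0.245, 0.139], [0.924, -0.368, -0.103, 0.511], [-0.001, 0.266, -0.964, 0.374], [0.0, 0.0, 0.0, 1.0]] 295.76765144864464
0.75 [[-0.924, 0.383, 0.0], [0.383, 0.924, -0.0], [-0.0, -0.0, -1.0]] [ 0.00990056 -0.66830323 -0.88131914]
```

View pics/top0.png

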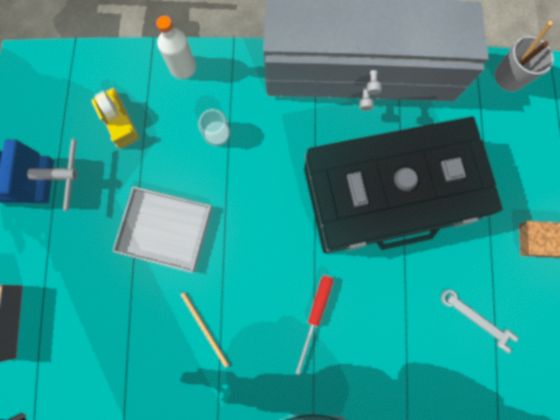

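View pics/scene0.png

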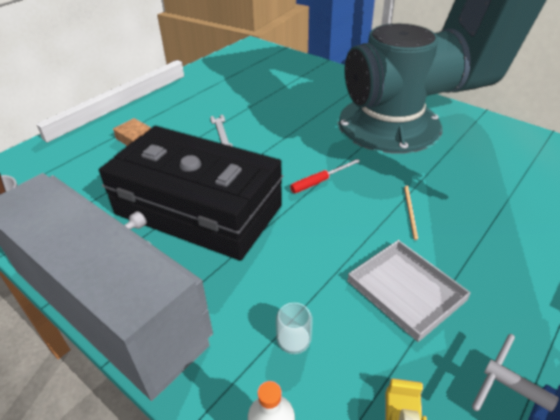

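The drum is in the middle pocket: top picture (405,179), scene (190,163). The oblong case is at top (358,188) and the square case at (454,169). The tray is around (163,229) and empty. Next I'll go above the drum and look from close by.

```bash
python3 - <<'E'
from h import *
ct=calibration('top');cs=calibration('scene')
for n,p,q in [('drum',(405,179),(190,163)),('obl',(358,188.5),(229,174.5)),('sq',(454,169),(153.5,152.5))]: print(n,ray(ct,p,.138).round(3),ray(cs,q,.138).round(3))
# lid corners (top)
print('lid',[ray(ct,p,.130).round(3).tolist() for p in [(307,150),(474,120),(499,210),(325,249)]])
print('tray rim',[ray(ct,p,.022).round(3).tolist() for p in [(134,188),(210,205),(192,270),(115,250)]])
print('cabinet',[ray(ct,p,z).round(3).tolist() for p in [(268,53),(476,52)] for z in (.1,.2)])
d=(ray(ct,(405,179),.138)+ray(cs,(190,163),.138))/2
u=ray(ct,(358,188.5),.138)-ray(ct,(454,169),.138);u/=np.linalg.norm(u);print('u',u)
v=np.array([u[1],-u[0],0])
for s in (1,-1):
    R=np.c_[np.cross(s*v,[0,0,-1]),s*v,[0,0,-1]]
    for z in (.5,.41,.3): print(s,z,inverse_kinematics([d[0],d[1],z],R))
s=1 if inverse_kinematics([d[0],d[1],.42],np.c_[np.cross(v,[0,0,-1]),v,[0,0,-1]]) is not None else -1
j=[inverse_kinematics([d[0],d[1],.43],np.c_[np.cross(s*v,[0,0,-1]),s*v,[0,0,-1]]) for s in (1,-1)]
j=min([k for k in j if k is not None],key=lambda k:abs(np.array(k)-sense()['joints']).max())
movej(j)
im,c=snap('wrist','w1.png')
print(sense()['t'],sense()['ee_pos'],sense()['ft_force'],proj(c,d))
for t in ['drum','square_case','oblong_case']: print(t,[(r,ray(c,r['centre'],.086).round(3)) for r in spot_point(t,'wrist')[:2]],recognise(t,'wrist')[:1])
E
```

```text
drum [ 0.583 -0.153  0.138] [ 0.589 -0.146  0.138]
obl [ 0.563 -0.067  0.138] [ 0.568 -0.056  0.138]
sq [ 0.604 -0.245  0.138] [ 0.611 -0.234  0.138]
lid [[0.635, 0.024, 0.13], [0.704, -0.294, 0.13], [0.531, -0.329, 0.13], [0.454, -0.009, 0.13]]
tray rim [[0.583, 0.376, 0.022], [0.55, 0.215, 0.022], [0.417, 0.245, 0.022], [0.453, 0.405, 0.022]]
cabinet [[0.849, 0.102, 0.1], [0.789, 0.098, 0.2], [0.868, -0.326, 0.1], [0.806, -0.275, 0.2]]
u [-0.22408123  0.97457047  0.        ]
1 0.5 [-21.99659662  23.36480863  24.49526996  91.13046133   0.
  55.05454643]
1 0.41 [-21.99659662  23.03871201  10.10714747  77.06843546   0.
  55.05454643]
1 0.3 [-21.99659662  25.52453582  -3.15554245  61.31992173   0.
  55.05454643]
-1 0.5 [ -21.99659662   23.36480863   24.49526996   91.13046133    0.
 -124.94545357]
-1 0.41 [ -21.99659662   23.03871201   10.10714747   77.06843546    0.
 -124.94545357]
-1 0.3 [ -21.99659662   25.52453582   -3.15554245   61.31992173    0.
 -124.94545357]
3.425 [ 0.58610771 -0.14839075  0.43008334] [-0.25301572 -0.06686851  0.54782045] [[284.16370496 208.61176412]]
drum [({'centre': [282.5, 199.8], 'confidence': 0.96}, array([ 0.585, -0.153,  0.086]))] [{'box': [255.0, 183.8, 306.0, 234.6], 'confidence': 0.84}]
square_case [({'centre': [283.7, 278.8], 'confidence': 0.72}, array([ 0.608, -0.245,  0.086]))] [{'box': [262.9, 281.5, 304.3, 316.8], 'confidence': 0.67}]
oblong_case [({'centre': [280.3, 112.6], 'confidence': 0.81}, array([ 0.563, -0.066,  0.086]))] [{'box': [245.5, 94.6, 317.8, 127.7], 'confidence': 0.76}]
```

View pics/w1.png

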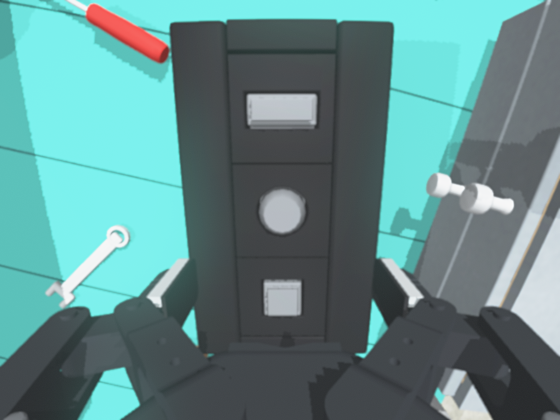

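The wrist picture shows the drum at (282,211), between the oblong case at (281,110) and the square case at (283,298), with the jaws lined up across the row. I'll refine the drum's position with its blob.

```bash
python3 - <<'E'
from h import *
im,c=snap('wrist')
g=im.max(2)
print(g[205:220:5,240:325:5])
for th in (100,130):
    n,l,st,ce=cv2.connectedComponentsWithStats((g[60:330,235:330]>th).astype(np.uint8))
    for i in range(1,n):
        if st[i,4]>300:
            p=ce[i]+[235,60]; b=st[i,:4]; m=b[:2]+b[2:]/2+[234.5,59.5]
            print(th,b,p,m,ray(c,p,.135).round(4),ray(c,m,.135).round(4))
# predicted drum top outlines
t=np.linspace(0,6.283,60)
D=ray(c,(282,211),.136)
for z,r in((.138,.017),(.130,.022)):
    P=proj(c,np.c_[D[0]+r*np.cos(t),D[1]+r*np.sin(t),0*t+z]);print(z,P.min(0),P.max(0))
big=cv2.resize(im[80:330,220:345],None,fx=4.0*.6,fy=4.0*.6,interpolation=cv2.INTER_CUBIC)
cv2.imwrite('pics/w1c.png',big[:,:,::-1])
print(D)
E
```

```text
[[ 72  73  72  70 101 170 194 195 194 194 194 195 156  73  72  72  71]
 [ 71  72  72  68 117 189 194 194 195 195 195 194 167  93  71  71  71]
 [ 71  71  71  70 103 192 194 194 194 194 195 194 176  74  71  70  69]]
100 [12 33 70 35] [281.56717652 109.84332369] [281.5 110. ] [ 0.5645 -0.0664  0.135 ] [ 0.5644 -0.0665  0.135 ]
100 [ 25 128  45  45] [281.94907975 209.76625767] [282. 210.] [ 0.5844 -0.1521  0.135 ] [ 0.5845 -0.1523  0.135 ]
100 [ 29 219  38  37] [282.47398844 296.89812139] [282.5 297. ] [ 0.6052 -0.2407  0.135 ] [ 0.6052 -0.2408  0.135 ]
130 [12 33 70 31] [281.61859583 108.12049336] [281.5 108. ] [ 0.5642 -0.065   0.135 ] [ 0.5641 -0.0649  0.135 ]
130 [ 27 128  42  45] [282.09695291 209.83933518] [282.5 210. ] [ 0.5845 -0.1521  0.135 ] [ 0.5849 -0.1522  0.135 ]
130 [ 29 219  37  36] [282.37944664 296.81106719] [282.  296.5] [ 0.605  -0.2407  0.135 ] [ 0.6046 -0.2404  0.135 ]
0.138 [263.43046368 193.34323004] [300.54810926 229.18272678]
0.13 [258.71202735 186.266439  ] [305.4152407  231.45709215]
[ 0.58463242 -0.15293445  0.136     ]
```

```bash
python3 - <<'E'
from h import *
X,Y=.5846,-.1525
set_gripper(0.0,40)
move_linear([X,Y,.322],rate=.15); hold(.2)
f0=sense()['ft_force'][2]; z=.318; zc=None; log=[]
while z>.298:
    move_linear([X,Y,z],rate=.02); hold(.05); s=sense(); f=s['ft_force'][2]-f0; a=s['ee_pos'][2]
    log.append((round(a,4),round(f,2)))
    if zc is None and f>1: zc=a
    if f>14 or (zc and zc-a>5.8e-3): break
    z-=.001
print(log,zc,sense()['t'],sense()['ft_force'],sense()['finger_gap'])
E
```

```text
[(np.float64(0.3179), np.float64(0.87)), (np.float64(0.317), np.float64(1.44)), (np.float64(0.316), np.float64(0.22)), (np.float64(0.315), np.float64(0.49)), (np.float64(0.314), np.float64(-0.29)), (np.float64(0.313), np.float64(1.06)), (np.float64(0.312), np.float64(0.2)), (np.float64(0.3112), np.float64(4.62)), (np.float64(0.3101), np.float64(4.77))] 0.3169973351590438 8.4083 [ 0.44297034 -0.13050595  4.29138636] -0.00027237071343537395
```

Force noise triggered a false contact. The real contact is at TCP z≈0.3115, so I'll press on to about 6 mm below that.

```bash
python3 - <<'E'
from h import *
X,Y=.5846,-.1525
log=[]
for z in (.309,.308,.307,.306,.3053,.3048):
    move_linear([X,Y,z],rate=.02); hold(.05); s=sense(); f=s['ft_force'][2]
    log.append((round(float(s['ee_pos'][2]),4),round(float(f),2)))
    if f>14: break
print(log)
move_linear([X,Y,.36],rate=.1); set_gripper(.085)
move_linear([X,Y,.43],rate=.25); im,c=snap('wrist','w2.png')
g=im.max(2)
n,l,st,ce=cv2.connectedComponentsWithStats((g[60:330,225:340]>110).astype(np.uint8))
print([(st[i].tolist(),ce[i]+[225,60]) for i in range(1,n) if st[i,4]>300])
print(proj(c,[X,Y,.162]),sense()['t'])
E
```

```text
[(0.309, 3.98), (0.308, 4.14), (0.307, 4.27), (0.306, 4.72), (0.3053, 3.75), (0.3048, 4.06)]
[([24, 29, 70, 35, 2326], array([283.77343078, 105.23817713])), ([35, 124, 49, 54, 2085], array([283.83165468, 210.49784173])), ([41, 216, 38, 37, 1343], array([284.02531646, 293.93000745]))]
[[283.97852168 214.48868942]] 12.175
```

View pics/w2.png

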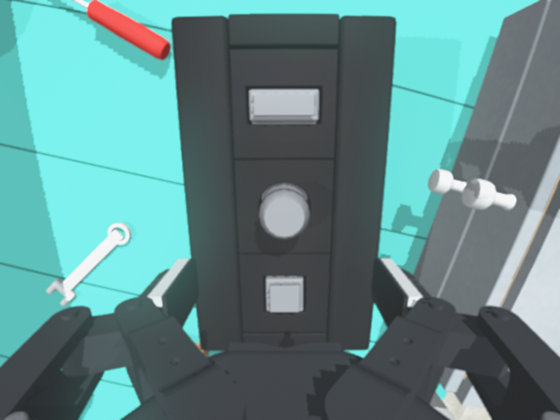

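The drum has sprung up, with its top at about (284,214) where predicted. The other two cases are unchanged. Now I'll grasp it and lift.

```bash
python3 - <<'E'
from h import *
X,Y=.5846,-.1525
move_linear([X,Y,.34],rate=.2); move_linear([X,Y,.303],rate=.06); print(sense()['ft_force'])
set_gripper(.03,30); s=sense(); print('gap',s['finger_gap'],s['ft_force'],s['ee_pos'])
move_linear([X,Y,.42],rate=.1)
s=sense(); print('gap',s['finger_gap'],s['ft_force'],s['t'])
C=[.501,.310]; t=np.array([.033+.036,.161+.160,0]);t/=np.linalg.norm(t)
js=[(inverse_kinematics(C+[.36],np.c_[np.cross(k*t,[0,0,-1]),k*t,[0,0,-1]]),k) for k in (1,-1)]
j,k=min([a for a in js if a[0] is not None],key=lambda a:abs(np.array(a[0])-s['joints']).max())
movej(j)
im,c=snap('wrist'); im2,ct=snap('top'); print(sense()['t'],sense()['ee_pos'],k)
cv2.imwrite('pics/p1.png',cv2.resize(np.hstack([im,im2])[:,:,::-1],(800,300)))
print([(r,ray(c,r['centre'],0).round(3)) for r in spot_point('tray','wrist')[:2]])
E
```

```text
[0.11672429 0.32285117 1.05272722]
gap 0.043323700835507226 [-0.80326653  0.08441949  0.72811998] [ 0.58460821 -0.15251721  0.30317172]
gap 0.04326717291015197 [ 0.05325133 -0.28485336 -2.01475736] 15.3167
17.15 [0.50156977 0.30924792 0.36008508] 1
[({'centre': [288.3, 188.0], 'confidence': 0.65}, array([0.497, 0.315, 0.   ]))]
```

View pics/p1.png

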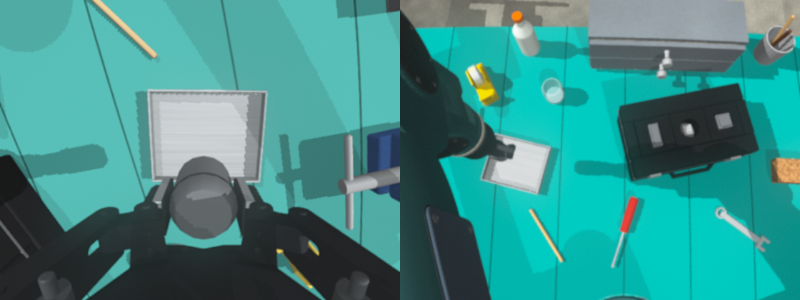

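The drum is held above the tray, which appears in the left half at about (208,135). Now I'll lower it until the force shows contact.

```bash
python3 - <<'E'
from h import *
X,Y=.501,.310
move_linear([X,Y,.206],rate=.15); hold(.2)
f0=np.mean([(hold(.03),sense()['ft_force'][2])[1] for _ in range(6)]); z=.205; log=[]
while z>.186:
    move_linear([X,Y,z],rate=.02); hold(.05); f=sense()['ft_force'][2]-f0
    log.append((round(float(sense()['ee_pos'][2]),4),round(float(f),2)))
    if f>3.5: break
    z-=.0007
print(log,sense()['t'],sense()['finger_gap'])
E
```

```text
[(0.2049, -0.03), (0.2043, 0.43), (0.2036, -0.39), (0.2029, 0.18), (0.2022, 0.15), (0.2015, 0.33), (0.2008, 0.37), (0.2001, -0.37), (0.1994, -0.07), (0.1987, -0.14), (0.198, 0.28), (0.1973, 0.18), (0.1966, 0.09), (0.1965, 9.96)] 22.975 0.043098656546764084
```

Contact is at the expected height (0.1965). I'll ease the load, release slowly and retreat.

```bash
python3 - <<'E'
from h import *
X,Y=.501,.310
move_linear([X,Y,.1964],rate=.01); hold(.1); print(sense()['ft_force'])
set_gripper(.05);set_gripper(.066); hold(.2)
move_linear([X,Y,.30],rate=.1); move_linear([X,Y,.36],rate=.2)
im,c=snap('wrist'); im2,ct=snap('scene'); print(sense()['t'],sense()['ft_force'])
cv2.imwrite('pics/p2.png',cv2.resize(np.hstack([im,im2])[:,:,::-1],(800,300)))
for cam,cc in(('wrist',c),('scene',ct)): print([(r,ray(cc,r['centre'],.003).round(3)) for r in spot_point('drum',cam)[:2]])
print(proj(c,[X,Y,.055]),proj(ct,[X,Y,.055]))
E
```

```text
[-0.45653256 -1.10619023  3.98865583]
25.8083 [ 1.21570805  0.06684921 -0.15671967]
[({'centre': [286.8, 194.6], 'confidence': 0.68}, array([0.503, 0.312, 0.003]))]
[({'centre': [402.2, 289.3], 'confidence': 0.87}, array([0.503, 0.31 , 0.003]))]
[[284.50978495 204.40890946]] [[407.4825877  270.24651524]]
```

View pics/p2.png

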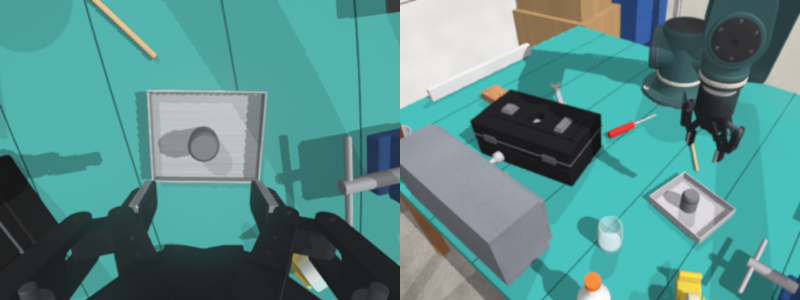

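The drum stands upright in the middle of the tray: wrist half (204,145), scene half (690,200). The square and oblong cases are still low in the lid at (511,109) and (563,124). The gripper is clear, so I'll hand in.

```bash
python3 -c "
from cell import *
sign_off(); print(sense()['t'])"
```

```text
the job is handed in; nothing more can be done
the job is handed in; nothing more can be done
```

The round case is standing upright in the middle of the steel tray, and the job is handed in. The last clock reading before hand-in was 25.8 s of the 45 s allowed.

- **Press:** I pushed the drum down about 6.7 mm with the closed fingertips. The measured force was about 4 N, below the 6 N stated, but the drum released and rose as expected.
- **Removal and set-down:** I gripped it at a 43 mm opening and lifted it straight out. I lowered it in 0.7 mm steps until it touched the tray floor at the expected height. The touch peaked at about 10 N, and I eased it to about 4 N before opening the jaws.
- **Last checks:** the wrist and scene pictures put the drum near (0.503, 0.311), within about 3 mm of the target. The gripper was clear of everything. The square and oblong cases looked unchanged in their pockets, though I judged that from the pictures and did not measure their height.
- **False contact:** early in the press, force noise set off a contact detection that wasn't real. I saw it in the log and carried on from the true contact.

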